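Unlock a push-and-turn safety cap and lay it in the drip pan

TASK

Open the solvent canister so that the carburettor parts can be dipped: press its child-resistant cap down against the spring and, while it is held down, turn it anticlockwise (seen from above) past the catch until it comes free. Then lift the cap off and set it down in the steel drip pan, right way up, without dropping it; leave the loose carburettor and the flat tin behind the work where they are.

Things in the scene. Friction and masses are not known exactly. Their poses are not given: they have to be found in the camera images.
- canister: Round aluminium solvent can, 95 mm in diameter, clamped in a black 130 x 130 mm steel holder plate screwed to the bench: it neither moves nor turns. Origin at the centre of the plate's underside (bench level), z up along the can's axis; the neck's open rim stands 138 mm above it. Two bayonet tracks on the 47 mm neck, hidden under the cap, catch the cap's two inner lugs.
- safety_cap: Black ribbed child-resistant cap on the can, 66 mm in diameter, 33.5 mm high to its flat top, 54 mm with the upright grip bar across the top; 0.10 to 0.17 kg. Origin at the centre of its lower rim, z up; it starts 121 mm above the canister's origin, its x along the canister's x. Grip bar: along the cap's x, 54 mm long, 14 mm thick (along y), 20.5 mm high, centred.
- cap_top (a point): Centre of the cap's flat top, at the foot of the grip bar, 33.5 mm above the cap's origin; fingertips can straddle the bar and press here. The cap's spring takes about 5 N to start, 1 N more per mm, hard stop at 8 mm (13 N). Unpressed it turns only about 0.05 rad and cannot be lifted; pressed 5 mm or more (10 N) and kept down it turns anticlockwise. Clockwise it is blocked.
- canister_mouth (a point): Centre of the can's open rim, 138 mm above the canister's origin, on the cap's turning axis. After 0.7 rad of anticlockwise turn the cap's lugs are past the catch: when let go it rises up to 4 mm, and it can be lifted straight up at any turn from 0.75 to 2.4 rad (stop at 2.5). The cap is clear of the neck once raised 20 mm.
- drip_pan: Rectangular stainless steel pan, loose on the bench, 0.46 kg. Origin at the centre of its underside; 205 mm along its x, 265 mm along its y, over the rolled rim; the flat floor is 2 mm above the origin and measures 164 x 224 mm, the upright walls have their inner faces at x = +-88 mm and y = +-118 mm and are 55 mm high.
- carburettor: Bystander: loose grey cast carburettor lying on its side behind the work, 208 x 118 x 81 mm. Origin at the centre of its underside.
- shim_tin: Bystander: loose flat yellow tin, 57 x 87 x 25 mm, behind the work. Origin at the centre of its underside.

How it is judged:
By the outcome, as a careful person would: the job done as asked, in the order asked, and still so for the second after the job is handed in, with the robot touching nothing.
It also fails if it takes over 45 s, if anything falls off the work surface, if the arm or the gripper's body presses on something with over 40 N, if the wrist force passes 120 N, or if a joint passes its speed limit or range.

ROBOT

A 6-joint arm with a two-finger parallel gripper is mounted at the origin on the work surface; the furniture and walls round the work are solid. World frame = base frame: x ahead of the robot, y to its left, z up, the work surface at z = 0. Lengths are in m, angles in rad, forces in N, time in s.
With the tool pointing down it reaches from about 0.375 to 0.825 m from the base axis. Payload 5.5 kg.
Tool frame: the origin (TCP) lies at the centre of the arm's flange, where the gripper is bolted on; the fingertips stand 173 mm ahead of it and the grasp point (between the pads) lies 155 mm ahead of it; z points along the fingers, y is the line along which they close (so a half turn about z gives the same grasp; the last joint's range is limited). The gripper opens to 85 mm and grips with 20 to 120 N. Pads are 22 mm wide; open, the fingers measure 114 mm over their backs; the gripper's body (76 mm by 85 mm) begins 54 mm behind the grasp point. The pads swing forward as they close: fully open they stand 13 mm farther back than shut.
Start: joints at [-1.119, 0.314, -0.047, 1.21, 0, 1.571], TCP at [0.262, -0.54, 0.405] pointing down, gripper open.
Joint ranges: [-2.67, 2.67], [-0.69, 1.73], [-1.03, 1.25], [-2.08, 2.16], [-1.42, 1.45], [-3.14, 3.14]. Speed limits (rad/s): [2.39, 2.39, 3.01, 3.14, 3.14, 3.14].

INTERFACE

Orientations are given as [roll, pitch, yaw] about the fixed x, y, z axes, in that order (R = Rz(yaw) Ry(pitch) Rx(roll)).
In Python, from workcell import sensors, read_camera, camera_info, ticket gives the robot as it stands.
- The arm moves only by the tool send_rows, never from a script. Its argument "steps" is a list that holds one entry, the list of rows, each a list of 6 numbers: the shift along the tool's x, y, z scaled (see below), then the turn, a rotation vector about the tool's x, y, z scaled (see below). In form: [[[x, y, z, ax, ay, az], ...]]. A call has 1 to 20 rows; each row is the pose to reach, as a shift and turn from the pose commanded when the call began, along the tool's axes at that moment; what a row does not reach only later rows make up. The controller multiplies each number of a shift by 0.8 m and each number of a turn by 45 degrees. A row lasts 1/12 s, in which the tool goes at most 41.7 mm and 7.16 degrees, less where a joint would pass 70% of its speed; a pose out of reach is approached as far as the arm can. A call with a number of a shift or a turn outside -1 to 1 is refused whole. A call with a gripper value outside its range is refused whole. "fingers" is the opening, from 0 (shut) to 1 (fully open), set as the call begins (left out, the last holds). The fingers move at their own pace and stop on an object; the grip force is fixed at half the most. Time passes only in rows, so rows that repeat a pose let the fingers close. It gives the time, the measured TCP pose, the force, the opening and the grip force at its end, in the units of the state.
- sensors.sense(): the state, without advancing time (a new reading comes with each control period).
- read_camera(name): name is "side" or "top" or "wrist"; returns (picture, depth): 384x512x3 uint8, red, green, blue; 384x512 float32, m along the optical axis (not along the pixel's ray), 0 where there is no reading.
- camera_info(name): a dict with "fov_y" (degrees; the focal length in pixels is half the picture's height over the tangent of half this angle, whatever the lens; pixels are square), "cx", "cy" (the principal point, pixels), "world_to_cam" (4x4, takes a point from world to camera coordinates). Camera axes: x right, y down, z forward; pixel columns grow to the right and rows downward; lengths in m; the calibration is good to about 2 mm. A picture is of the moment at which its call begins: read the wrist's pose just before it. camera_info takes no time and is no camera call; for the wrist camera it gives the pose at the moment of the call.
- ticket.sign_off(): hands the job in; it is judged then, once.
The state is a dict: "time_s": time; "joint_positions": joint angles; "qd": joint speeds; "joint_torque": joint torques, N m; "eef_pos": TCP position; "tool_rot": TCP orientation; "wrist_force": force on the tool from outside, world axes, zero at the start; "torque": the same for the moment, N m; "width": opening from 0.0 (shut) to 1.0 (fully open); "finger_force": force on a finger pad.
Only numpy, scipy, OpenCV 4.12 (cv2) and the standard library are available. Lean on these libraries where they do the work, as an engineer would, in place of code of your own. Each camera call takes 0.05 s, during which the arm holds its last target. There are 200 camera calls.

## Working session

There is one attempt and no reset: what is moved stays moved. The work goes in short steps, Python scripts to look and compute and a tool call to move; the robot and the scene stay as the last step left them, time stands still between calls to the robot, and variables do not carry over. Pictures are saved under pics/ and viewed, at most 10 in all, crops included, and the job is handed in when it is done.

Besides the shell and the picture viewer there is one more tool, called after ">>>" as name([rows], argument=value, ...), one row to a line, values as JSON. send_rows: Moves the arm, as the interface text tells. Its arguments: {"type":"object","properties":{"steps":{"type":"array","items":{"type":"array","items":{"type":"array","items":{"type":"number","minimum":-1,"maximum":1}}}},"fingers":{"type":"number"}},"required":["steps"]}

```bash
mkdir -p pics; ls
python3 - <<'E'
from workcell import sensors, read_camera, camera_info
import cv2,numpy as np
print(sensors.sense())
ims=[]
for n in ("side","top"):
    i=camera_info(n);p,d=read_camera(n)
    print(n,i); np.savez(f"{n}0.npz",p=p,d=d); ims.append(p[...,::-1]); print((d>0).mean())
    cv2.imwrite(f"pics/{n}0.png",p[...,::-1])
E
```

```text
pics
{'time_s': 0.0, 'joint_positions': array([-1.11902462e+00,  3.14223828e-01, -4.80788882e-02,  1.21018747e+00,
        3.06688023e-05,  1.57080307e+00]), 'qd': array([-0.00118356, -0.00105741, -0.00018504, -0.0003235 , -0.00041547,
        0.0013483 ]), 'joint_torque': array([-1.20081710e-03, -5.39594185e+01,  3.39746225e+01,  1.89879339e-02,
       -8.53297183e-05, -2.35648216e-06]), 'eef_pos': array([ 0.2618183 , -0.53955119,  0.40383571]), 'tool_rot': array([-3.13989879e+00, -3.06573325e-05,  4.51764912e-01]), 'wrist_force': array([-1.03588725,  0.76619412,  0.17345632]), 'torque': array([0.03874538, 0.00611953, 0.05392922]), 'finger_force': 0.0, 'width': 0.9999011450146972}
side {'fov_y': 52.825264196630236, 'cx': 258.69443394999473, 'cy': 194.13579035644293, 'world_to_cam': array([[-0.85520179, -0.51786004, -0.02123391,  0.57656752],
       [-0.27442098,  0.48717726, -0.82906661,  0.19092049],
       [ 0.43968514, -0.70319222, -0.55874652,  0.76149217],
       [ 0.        ,  0.        ,  0.        ,  1.        ]])}
0.9958902994791666
top {'fov_y': 47.048187340532614, 'cx': 254.18654624517626, 'cy': 194.96408957039108, 'world_to_cam': array([[-0.01686215, -0.99976754, -0.01343646,  0.15584978],
       [-0.99205019,  0.01840508, -0.12448962,  0.6080556 ],
       [ 0.12470798,  0.01123048, -0.99212993,  0.89028489],
       [ 0.        ,  0.        ,  0.        ,  1.        ]])}
0.99591064453125
```

View pics/side0.png

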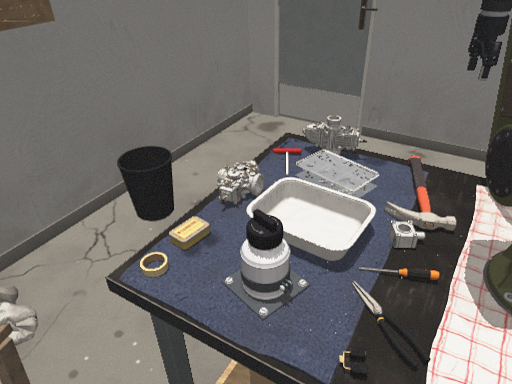

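View pics/top0.png

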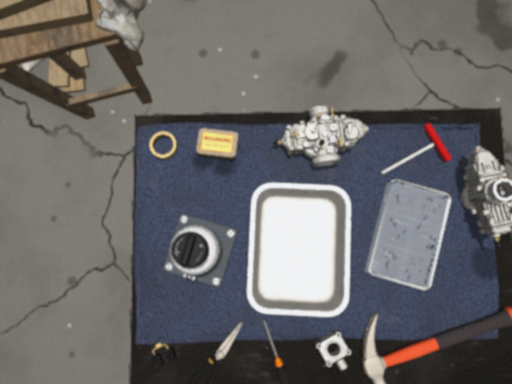

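The side view shows the capped can at (265,245) with its bar along the image diagonal, and the pan at (310,215). In the top view the cap is at (190,252), the pan at (300,250), the tin at (217,143) and the carburettor at (323,135).

```bash
cat > h.py <<'E'
import numpy as np,cv2
from workcell import sensors, read_camera, camera_info
def cam(n,info=None):
    i=info or camera_info(n); f=192/np.tan(np.radians(i["fov_y"])/2)
    return f,i["cx"],i["cy"],np.array(i["world_to_cam"])
def cloud(n,d,info=None):
    f,cx,cy,T=cam(n,info); v,u=np.mgrid[:384,:512]
    P=np.dstack([(u-cx)*d/f,(v-cy)*d/f,d]).reshape(-1,3)
    return ((P-T[:3,3])@T[:3,:3]).reshape(384,512,3)
def ray(n,uv,z,info=None):
    f,cx,cy,T=cam(n,info); R=T[:3,:3]; o=-R.T@T[:3,3]
    uv=np.atleast_2d(uv); D=np.c_[(uv[:,0]-cx)/f,(uv[:,1]-cy)/f,np.ones(len(uv))]@R
    return o+D*((z-o[2])/D[:,2])[:,None]
E
python3 - <<'E'
from h import *
C={}
for n in("top","side"):
    z=np.load(n+"0.npz");W=cloud(n,z["d"]);C[n]=W
    p=z["p"].astype(int)
    if n=="top": u0,u1,v0,v1=160,225,215,285
    else: u0,u1,v0,v1=235,300,205,270
    w=W[v0:v1,u0:u1].reshape(-1,3);c=p[v0:v1,u0:u1].reshape(-1,3)
    h,e=np.histogram(w[:,2],np.arange(-.01,.2,.004)); print(n,[(round(b,3),a) for a,b in zip(h,e) if a>15])
    b=w[(w[:,2]>.163)&(c.max(1)<90)]; r=cv2.minAreaRect(b[:,:2].astype(np.float32)*1000)
    print("bar",len(b),r,np.percentile(b[:,2],[50,90]))
    k=w[(w[:,2]>.135)&(c.max(1)<90)]; print("cap",cv2.minEnclosingCircle(k[:,:2].astype(np.float32)*1000),k.mean(0))
    s=w[(w[:,2]>.148)&(w[:,2]<.161)];print("captop z",np.median(s[:,2]),cv2.minEnclosingCircle(s[:,:2].astype(np.float32)*1000))
    # pan
    wp=W[175:325,240:360] if n=="top" else W[170:262,240:382]
    wp=wp.reshape(-1,3); rim=wp[(wp[:,2]>.045)&(wp[:,2]<.07)&(wp[:,0]<.75)]
    print("panrim",cv2.minAreaRect(rim[:,:2].astype(np.float32)*1000),np.median(rim[:,2]))
W=C["top"]
for nm,(u,v) in dict(panfloor=(300,250),plate=(175,270),mat=(360,180),tin=(217,143),carb=(323,135)).items(): print(nm,W[v,u])
z=np.load("top0.npz");p=cv2.cvtColor(z["p"],cv2.COLOR_RGB2BGR)
cv2.imwrite("pics/c.png",cv2.resize(p[205:295,150:250],None,fx=6,fy=6,interpolation=cv2.INTER_CUBIC))
E
```

```text
top [(np.float64(-0.006), np.int64(334)), (np.float64(-0.002), np.int64(870)), (np.float64(0.002), np.int64(875)), (np.float64(0.006), np.int64(352)), (np.float64(0.01), np.int64(27)), (np.float64(0.038), np.int64(27)), (np.float64(0.042), np.int64(31)), (np.float64(0.046), np.int64(77)), (np.float64(0.05), np.int64(49)), (np.float64(0.09), np.int64(124)), (np.float64(0.094), np.int64(109)), (np.float64(0.098), np.int64(207)), (np.float64(0.102), np.int64(196)), (np.float64(0.106), np.int64(93)), (np.float64(0.146), np.int64(31)), (np.float64(0.15), np.int64(340)), (np.float64(0.154), np.int64(413)), (np.float64(0.166), np.int64(17)), (np.float64(0.17), np.int64(99)), (np.float64(0.174), np.int64(137))]
bar 262 ((484.9283447265625, 206.65945434570312), (135.04229736328125, 53.96060562133789), 76.04107666015625) [0.17417569 0.1761199 ]
cap ((498.7859802246094, 215.3805694580078), 80.85391235351562) [0.49766882 0.26110756 0.16184603]
captop z 0.1541720378161316 ((499.2641906738281, 263.9946594238281), 34.14561462402344)
panrim ((499.08795166015625, 54.73095703125), (205.7212371826172, 
[... 1430 characters left out ...]
1)), (np.float64(0.174), np.int64(110))]
bar 244 ((351.6021728515625, 488.6612243652344), (40.08610534667969, 576.7531127929688), 33.157249450683594) [0.17375896 0.17594639]
cap ((359.3575439453125, 489.3606872558594), 292.3294982910156) [0.48969428 0.28052924 0.15839904]
captop z 0.15457969399337607 ((496.4058837890625, 268.01849365234375), 33.75608444213867)
panrim ((509.16705322265625, 44.03692626953125), (321.9766540527344, 380.1409606933594), 34.03783416748047) 0.056227408325349476
panfloor [0.49403381 0.04882568 0.0025211 ]
plate [0.45592407 0.31838193 0.00282933]
mat [ 0.64461017 -0.0878846  -0.00094013]
tin [0.72827438 0.22430575 0.02314117]
carb [ 0.73305264 -0.00190015  0.05497408]
```

View pics/c.png

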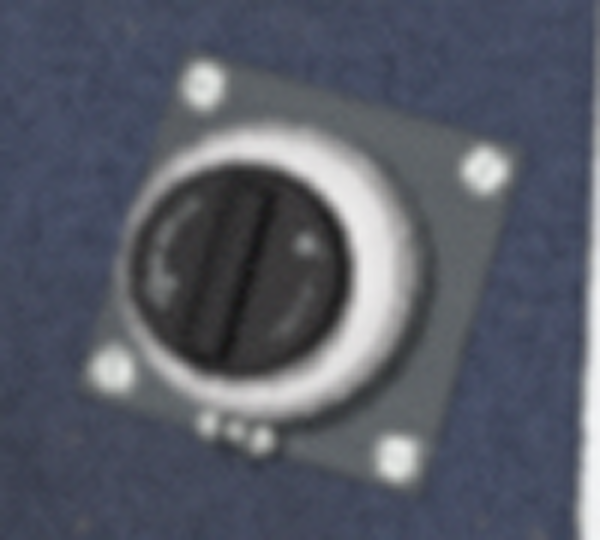

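The crop shows the plate's four screws at crop px (203,85), (487,170), (398,458), (112,370). The bar runs parallel to the plate's side edges, from about (210,355) to (262,190).

Run:
```python
from h import *
s=np.array([(203,85),(487,170),(398,458),(112,370)])/6+np.array([150,205])-.42
w=ray("top",s,.008);print(w.round(4),w.mean(0))
print("edge yaw",[np.degrees(np.arctan2(*(w[a]-w[b])[[1,0]])) for a,b in((0,3),(1,2),(0,1),(3,2))])
for n in("top","side"):
    z=np.load(n+"0.npz");W=cloud(n,z["d"]).reshape(-1,3)
    near=np.hypot(W[:,0]-.499,W[:,1]-.264)<.045
    b=W[near&(W[:,2]>.166)];r=cv2.minAreaRect(b[:,:2].astype(np.float32)*1000);m=b[:,:2].mean(0)
    e,V=np.linalg.eigh(np.cov(b[:,:2].T));print(n,"bar",r,m,np.degrees(np.arctan2(V[1,1],V[0,1])),np.median(b[:,2]))
    c=W[near&(W[:,2]>.145)];print("cap",cv2.minEnclosingCircle(c[:,:2].astype(np.float32)*1000), c.mean(0))
    x=W[(abs(W[:,0]-.5)<.16)&(abs(W[:,1]-.055)<.15)&(W[:,2]>.045)&(W[:,2]<.065)]
    print("pan",cv2.minAreaRect(x[:,:2].astype(np.float32)*1000))
```

```text
[[0.5655 0.2997 0.008 ]
 [0.5331 0.1973 0.008 ]
 [0.4318 0.23   0.008 ]
 [0.4643 0.3319 0.008 ]] [0.49867416 0.26473888 0.008     ]
edge yaw [np.float64(-17.651815594633927), np.float64(-17.85502995836385), np.float64(72.43346366105601), np.float64(72.3117153320764)]
top bar ((499.4031677246094, 264.3391418457031), (14.555074691772461, 54.04893493652344), 72.3461685180664) [0.49915583 0.26365913] 162.3684786743392 0.17420498804374374
cap ((499.3112487792969, 264.0142822265625), 34.14988708496094) [0.49918784 0.26283432 0.15883748]
pan ((497.5823974609375, 31.293075561523438), (252.6149139404297, 265.5623779296875), 86.28521728515625)
side bar ((497.3140869140625, 267.4053955078125), (14.125986099243164, 53.227054595947266), 72.2507553100586) [0.49464294 0.27000648] 163.50674117083963 0.17411531423277674
cap ((496.48388671875, 267.9779357910156), 33.770721435546875) [0.4928181  0.27589196 0.15916931]
pan ((497.1846008300781, 56.775386810302734), (207.83692932128906, 266.1692199707031), 86.11869049072266)
```

>>> send_rows([
  [[0.227,-0.126,-0.01,0,0,-0.47],[0.453,-0.252,-0.02,0,0,-0.94],[0.453,-0.252,-0.02,0,0,-0.94],[0.453,-0.252,-0.02,0,0,-0.94],[0.453,-0.252,-0.02,0,0,-0.94],[0.453,-0.252,-0.02,0,0,-0.94],[0.453,-0.252,-0.02,0,0,-0.94],[0.453,-0.252,-0.02,0,0,-0.94],[0.453,-0.252,-0.02,0,0,-0.94],[0.453,-0.252,-0.02,0,0,-0.94],[0.453,-0.252,-0.02,0,0,-0.94],[0.453,-0.252,-0.02,0,0,-0.94],[0.453,-0.252,-0.02,0,0,-0.94]],
], fingers=1)

```text
time_s: 1.18
eef_pos: [0.4997, -0.2002, 0.4203]
tool_rot: [-3.141, 0.001, 1.191]
wrist_force: [-0.2, -0.0, -0.4]
width: 1.003
finger_force: 0.0
```

```bash
cat >> h.py <<'E'
def to(x,y,z,yaw):
    s=sensors.sense(); p=s["eef_pos"];a=s["tool_rot"][2]
    print("t",round(s["time_s"],2),"pos",p.round(4),"rpy",s["tool_rot"].round(3),"j",s["joint_positions"].round(3),"F",s["wrist_force"].round(1),"T",s["torque"].round(2),"w",round(s["width"],3),"ff",s["finger_force"])
    d=np.array([x,y,z])-p; c,q=np.cos(a),np.sin(a)
    dy=(yaw-a+np.pi)%(2*np.pi)-np.pi
    print("units",(np.array([c*d[0]+q*d[1],q*d[0]-c*d[1],-d[2]])/.8).round(4),"az",round(-dy/(np.pi/4),3),"dist",np.linalg.norm(d))
E
python3 -c "
from h import *
to(.498,.2655,.45,-.309); to(.498,.2655,.45,2.833)"
```

```text
t 1.18 pos [ 0.4997 -0.2002  0.4203] rpy [-3.141e+00  1.000e-03  1.191e+00] j [-3.810e-01  1.920e-01 -1.690e-01  1.211e+00 -1.000e-03  1.570e+00] F [-0.2 -0.  -0.4] T [-0.01 -0.   -0.01] w 1.003 ff 0.0
units [ 0.5398 -0.2179 -0.0372] az 1.91 dist 0.4666348677288681
t 1.18 pos [ 0.4997 -0.2002  0.4203] rpy [-3.141e+00  1.000e-03  1.191e+00] j [-3.810e-01  1.920e-01 -1.690e-01  1.211e+00 -1.000e-03  1.570e+00] F [-0.2 -0.  -0.4] T [-0.01 -0.   -0.01] w 1.003 ff 0.0
units [ 0.5398 -0.2179 -0.0372] az -2.091 dist 0.4666348677288681
```

>>> send_rows([
  [[0.27,-0.109,-0.019,0,0,-0.5],[0.54,-0.218,-0.037,0,0,-1],[0.54,-0.218,-0.037,0,0,-1],[0.54,-0.218,-0.037,0,0,-1],[0.54,-0.218,-0.037,0,0,-1],[0.54,-0.218,-0.037,0,0,-1],[0.54,-0.218,-0.037,0,0,-1],[0.54,-0.218,-0.037,0,0,-1],[0.54,-0.218,-0.037,0,0,-1],[0.54,-0.218,-0.037,0,0,-1],[0.54,-0.218,-0.037,0,0,-1],[0.54,-0.218,-0.037,0,0,-1],[0.54,-0.218,-0.037,0,0,-1],[0.54,-0.218,-0.037,0,0,-1]],
])

```text
time_s: 2.35
eef_pos: [0.4989, 0.2644, 0.4498]
tool_rot: [-3.14, 0.001, 1.975]
wrist_force: [-0.3, 0.6, -0.7]
width: 1.0
finger_force: 0.0
```

```bash
python3 -c "
from h import *
to(.498,.2655,.45,2.833)
i=camera_info('wrist');p,d=read_camera('wrist');np.savez('w0.npz',p=p,d=d,i=i);cv2.imwrite('pics/w0.png',p[...,::-1])
W=cloud('wrist',d,i).reshape(-1,3)
near=(np.hypot(W[:,0]-.498,W[:,1]-.2655)<.045)&(d.ravel()>0)
b=W[near&(W[:,2]>.166)&(W[:,2]<.19)];print(len(b),cv2.minAreaRect(b[:,:2].astype(np.float32)*1000),np.median(b[:,2]))
c=W[near&(W[:,2]>.145)&(W[:,2]<.19)];print(cv2.minEnclosingCircle(c[:,:2].astype(np.float32)*1000))
"
```

```text
t 2.35 pos [0.4989 0.2644 0.4498] rpy [-3.140e+00  1.000e-03  1.975e+00] j [ 4.880e-01  2.330e-01 -5.000e-02  1.288e+00 -1.000e-03  1.655e+00] F [-0.3  0.6 -0.7] T [-0.06  0.04 -0.04] w 1.0 ff 0.0
units [ 0.0017 -0.0005 -0.0002] az -1.093 dist 0.0014227972817831723
906 ((499.0179443359375, 265.5003967285156), (14.354940414428711, 53.221588134765625), 72.53357696533203) 0.17444468889616663
((499.35028076171875, 265.4170837402344), 34.14215850830078)
```

View pics/w0.png

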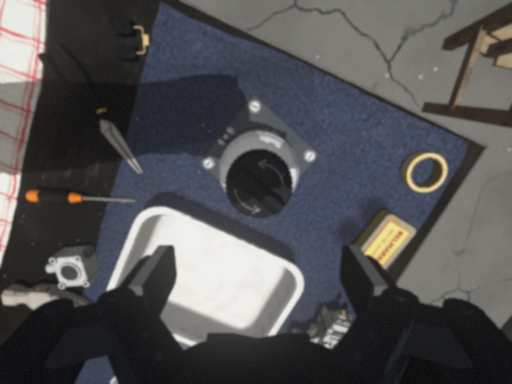

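The wrist view shows the cap at (258,182), its bar between the two arrow marks, and the pan below it. The cap axis agrees across the views at about (0.499, 0.2653), bar top at z 0.174.

>>> send_rows([
  [[0.001,0,0.04,0,0,-0.5],[0.001,0,0.08,0,0,-1],[0.001,0,0.08,0,0,-1],[0.001,0,0.08,0,0,-1],[0.001,0,0.08,0,0,-1],[0.001,0,0.08,0,0,-1],[0.001,0,0.08,0,0,-1],[0.001,0,0.08,0,0,-1],[0.001,0,0.08,0,0,-1]],
], fingers=0.4)

```text
time_s: 3.15
eef_pos: [0.4986, 0.2645, 0.3864]
tool_rot: [-3.141, 0.0, 2.757]
wrist_force: [-0.6, 0.3, -0.1]
width: 0.4
finger_force: 0.0
```

```bash
python3 -c "
from h import *
to(.499,.2653,.35,2.834)"
```

```text
t 3.15 pos [0.4986 0.2645 0.3864] rpy [-3.141  0.     2.757] j [ 0.488  0.255 -0.168  1.149 -0.     0.873] F [-0.6  0.3 -0.1] T [ 0.06 -0.02  0.07] w 0.4 ff 0.0
units [-0.0001  0.0011  0.0455] az -0.098 dist 0.03642795083480126
```

>>> send_rows([
  [[0,0.001,0.02,0,0,-0.098],[0,0.001,0.04,0,0,-0.098],[0,0.001,0.05,0,0,-0.098],[0,0.001,0.055,0,0,-0.098],[0,0.001,0.06,0,0,-0.098],[0,0.001,0.063,0,0,-0.098],[0,0.001,0.066,0,0,-0.098],[0,0.001,0.066,0,0,-0.098],[0,0.001,0.066,0,0,-0.098]],
])

```text
time_s: 3.9
eef_pos: [0.4987, 0.2672, 0.3338]
tool_rot: [3.141, 0.0, 2.838]
wrist_force: [0.5, 1.1, 0.6]
width: 0.401
finger_force: 0.0
```

```bash
python3 -c "
from h import *
to(.499,.2653,.328,2.834)
p,d=read_camera('wrist');cv2.imwrite('pics/w1.png',p[...,::-1])"
```

```text
t 3.9 pos [0.4987 0.2672 0.3338] rpy [3.141 0.    2.838] j [ 0.492  0.287 -0.248  1.035 -0.     0.796] F [0.5 1.1 0.6] T [ 0.   -0.02 -0.03] w 0.401 ff 0.0
units [-0.0011 -0.0022  0.0073] az 0.005 dist 0.006157139579264734
```

View pics/w1.png

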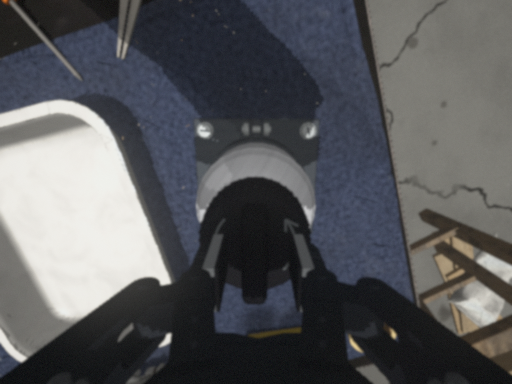

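The fingertips straddle the bar symmetrically: bar at column 255, fingertips at about 220 and 298. Correct slightly and close.

>>> send_rows([
  [[-0.001,-0.001,0.002,0,0,0],[-0.001,-0.001,0.002,0,0,0],[-0.001,-0.001,0.002,0,0,0],[-0.001,-0.001,0.002,0,0,0],[-0.001,-0.001,0.002,0,0,0],[-0.001,-0.001,0.002,0,0,0],[-0.001,-0.001,0.002,0,0,0],[-0.001,-0.001,0.002,0,0,0]],
], fingers=0)

```text
time_s: 4.62
eef_pos: [0.4992, 0.2661, 0.3321]
tool_rot: [-3.142, 0.001, 2.838]
wrist_force: [-0.2, -2.3, 4.5]
width: 0.144
finger_force: 60.5
```

```bash
python3 -c "
from h import *
to(.499,.2653,.328,2.834)"
```

```text
t 4.62 pos [0.4992 0.2661 0.3321] rpy [-3.142e+00  1.000e-03  2.838e+00] j [ 0.49   0.288 -0.25   1.032 -0.     0.794] F [-0.2 -2.3  4.5] T [-0.44 -0.04 -0.04] w 0.144 ff 60.528876185417175
units [-0.0001 -0.001   0.0052] az 0.005 dist 0.004220213644227481
```

>>> send_rows([
  [[0,0,0.003,0,0,0],[0,0,0.005,0,0,0],[0,0,0.007,0,0,0],[0,0,0.008,0,0,0],[0,0,0.008,0,0,0],[0,0,0.008,0,0,0]],
])

```text
time_s: 5.12
eef_pos: [0.4992, 0.2661, 0.3263]
tool_rot: [3.141, 0.001, 2.838]
wrist_force: [-2.3, -3.0, 10.0]
width: 0.138
finger_force: 61.2
```

```bash
python3 -c "
from h import *
to(.499,.2653,.325,2.834)"
```

```text
t 5.12 pos [0.4992 0.2661 0.3263] rpy [3.141e+00 1.000e-03 2.838e+00] j [ 0.49   0.292 -0.259  1.019 -0.     0.794] F [-2.3 -3.  10. ] T [-0.69  0.43 -0.07] w 0.138 ff 61.23326539993286
units [-0.0001 -0.001   0.0016] az 0.005 dist 0.0014951526154002206
```

>>> send_rows([
  [[0,0,0.0015,0,0,0],[0,0,0.003,0,0,0],[0,0,0.003,0,0,0],[0,0,0.003,0,0,-0.05],[0,0,0.003,0,0,-0.12],[0,0,0.003,0,0,-0.2],[0,0,0.003,0,0,-0.3],[0,0,0.003,0,0,-0.4],[0,0,0.003,0,0,-0.5],[0,0,0.003,0,0,-0.6],[0,0,0.003,0,0,-0.7],[0,0,0.003,0,0,-0.8],[0,0,0.003,0,0,-0.9],[0,0,0.003,0,0,-1],[0,0,0.003,0,0,-1],[0,0,0.003,0,0,-1]],
])

```text
time_s: 6.45
eef_pos: [0.4993, 0.2669, 0.3245]
tool_rot: [3.14, 0.003, -2.659]
wrist_force: [-2.5, 1.0, 12.0]
width: 0.144
finger_force: 61.6
```

```bash
python3 -c "
from h import *
to(.499,.2653,.325,2.834+1.1)"
```

```text
t 6.45 pos [0.4993 0.2669 0.3245] rpy [ 3.140e+00  3.000e-03 -2.659e+00] j [ 0.49   0.293 -0.262  1.013  0.002  0.008] F [-2.5  1.  12. ] T [0.02 0.61 0.12] w 0.144 ff 61.59116864204407
units [ 0.0013 -0.0016 -0.0006] az -0.394 dist 0.0017294503913818167
```

Turned 45° with little torque. Turn a further 20° or so, still pressed.

>>> send_rows([
  [[0,0,0,0,0,-0.1],[0,0,0,0,0,-0.2],[0,0,0,0,0,-0.3],[0,0,0,0,0,-0.4],[0,0,0,0,0,-0.5],[0,0,0,0,0,-0.5],[0,0,0,0,0,-0.5]],
])

```text
time_s: 7.03
eef_pos: [0.4991, 0.2667, 0.3244]
tool_rot: [3.141, 0.002, -2.266]
wrist_force: [-3.0, -1.4, 11.7]
width: 0.149
finger_force: 61.6
```

```bash
python3 -c "
from h import *
to(.499,.2653,.345,2.834+1.2)
i=camera_info('wrist');p,d=read_camera('wrist');cv2.imwrite('pics/w2.png',p[...,::-1])"
```

```text
t 7.03 pos [0.4991 0.2667 0.3244] rpy [ 3.141e+00  2.000e-03 -2.266e+00] j [ 0.49   0.293 -0.262  1.014  0.002 -0.385] F [-3.  -1.4 11.7] T [-0.22  0.73  0.14] w 0.149 ff 61.61142110824585
units [ 0.0014 -0.001  -0.0258] az -0.022 dist 0.020669091632533863
```

View pics/w2.png

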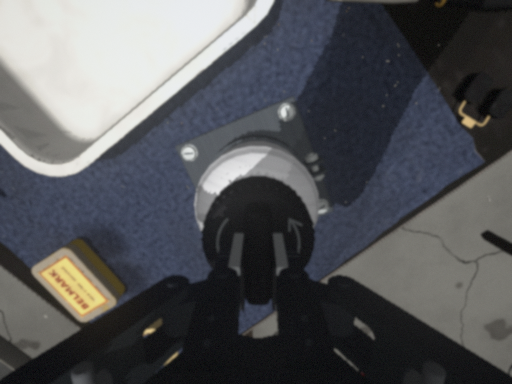

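The bar is still upright in the wrist picture at column 258, so the cap turned with the tool (1.18 rad). Lift slowly.

>>> send_rows([
  [[0,0,-0.004,0,0,0],[0,0,-0.008,0,0,0],[0,0,-0.012,0,0,0],[0,0,-0.016,0,0,0],[0,0,-0.02,0,0,0],[0,0,-0.024,0,0,0],[0,0,-0.028,0,0,0],[0,0,-0.032,0,0,0],[0,0,-0.032,0,0,0],[0,0,-0.032,0,0,0]],
])

```text
time_s: 7.92
eef_pos: [0.4992, 0.2661, 0.3488]
tool_rot: [-3.142, 0.0, -2.267]
wrist_force: [-0.2, -0.9, -1.1]
width: 0.15
finger_force: 59.9
```

```bash
python3 -c "
from h import *
to(.499,.2661,.41,-2.267);to(.498,.056,.41,-2.267)"
```

```text
t 7.92 pos [0.4992 0.2661 0.3488] rpy [-3.142  0.    -2.267] j [ 0.49   0.277 -0.225  1.068 -0.    -0.384] F [-0.2 -0.9 -1.1] T [0.01 0.05 0.03] w 0.15 ff 59.94160294532776
units [ 0.0002  0.0001 -0.0765] az -0.0 dist 0.061236826849606865
t 7.92 pos [0.4992 0.2661 0.3488] rpy [-3.142  0.    -2.267] j [ 0.49   0.277 -0.225  1.068 -0.    -0.384] F [-0.2 -0.9 -1.1] T [0.01 0.05 0.03] w 0.15 ff 59.94160294532776
units [ 0.2024 -0.1674 -0.0765] az -0.0 dist 0.21887050398669372
```

>>> send_rows([
  [[0,0,-0.025,0,0,0],[0,0,-0.05,0,0,0],[0,0,-0.076,0,0,0],[0.025,-0.021,-0.076,0,0,0],[0.05,-0.042,-0.076,0,0,0],[0.076,-0.063,-0.076,0,0,0],[0.101,-0.084,-0.076,0,0,0],[0.126,-0.105,-0.076,0,0,0],[0.152,-0.125,-0.076,0,0,0],[0.177,-0.146,-0.076,0,0,0],[0.202,-0.167,-0.076,0,0,0],[0.202,-0.167,-0.076,0,0,0],[0.202,-0.167,-0.076,0,0,0],[0.202,-0.167,-0.076,0,0,0]],
])

```text
time_s: 9.08
eef_pos: [0.4979, 0.0566, 0.4094]
tool_rot: [3.141, 0.0, -2.268]
wrist_force: [-0.5, 0.5, -1.9]
width: 0.144
finger_force: 59.8
```

```bash
python3 -c "
from h import *
to(.498,.056,.25,-2.267)
p,d=read_camera('side');cv2.imwrite('pics/s2.png',cv2.resize(p[80:280,180:420,::-1],None,fx=3,fy=3));np.savez('s2.npz',p=p,d=d)
W=cloud('side',d)
near=(np.hypot(W[...,0]-.498,W[...,1]-.056)<.05)&(d>0)&(W[...,2]>.1)
z=W[near][:,2];print('lowest',np.percentile(z,[0,1,2,5]),near.sum())"
```

```text
t 9.08 pos [0.4979 0.0566 0.4094] rpy [ 3.141  0.    -2.268] j [ 0.113  0.126 -0.273  1.172  0.    -0.761] F [-0.5  0.5 -1.9] T [ 0.04 -0.    0.01] w 0.144 ff 59.848512411117554
units [ 0.0005 -0.0006  0.1993] az -0.001 dist 0.1594029576848405
lowest [0.19805247 0.20329721 0.20748535 0.21916062] 5445
```

View pics/s2.png

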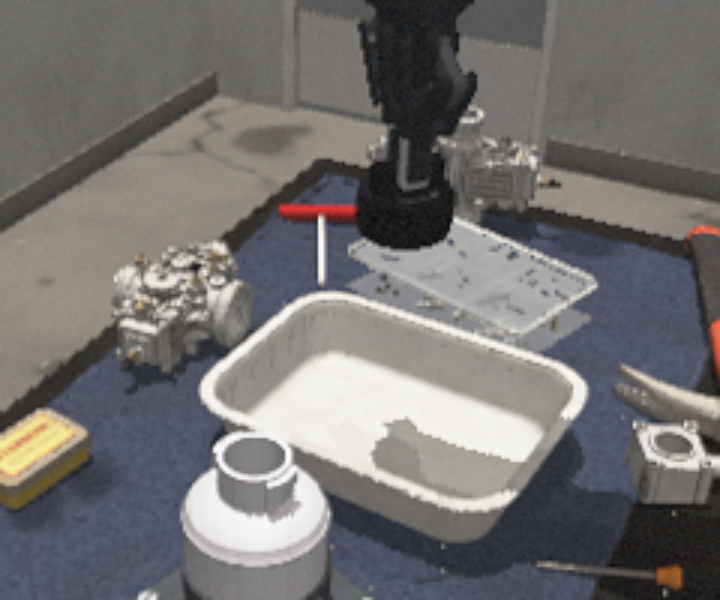

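The open neck is at (255,465); the cap hangs level at (405,210), its lower rim at z about 0.198, over the pan. Lower about 0.195 m, the last part slowly.

>>> send_rows([
  [[0,0,0.04,0,0,0],[0,0,0.08,0,0,0],[0,0,0.12,0,0,0],[0,0,0.16,0,0,0],[0,0,0.19,0,0,0],[0,0,0.21,0,0,0],[0,0,0.225,0,0,0],[0,0,0.233,0,0,0],[0,0,0.235,0,0,0],[0,0,0.235,0,0,0],[0,0,0.235,0,0,0]],
])

```text
time_s: 10.05
eef_pos: [0.4984, 0.0569, 0.2222]
tool_rot: [-3.141, 0.001, -2.267]
wrist_force: [0.4, -0.4, -1.6]
width: 0.151
finger_force: 59.9
```

>>> send_rows([
  [[0,0,0.002,0,0,0],[0,0,0.004,0,0,0],[0,0,0.006,0,0,0],[0,0,0.006,0,0,0]],
])

```text
time_s: 10.38
eef_pos: [0.4979, 0.0564, 0.2167]
tool_rot: [-3.142, 0.0, -2.267]
wrist_force: [-1.1, 0.8, -1.4]
width: 0.147
finger_force: 59.9
```

>>> send_rows([
  [[0,0,0.001,0,0,0],[0,0,0.002,0,0,0],[0,0,0.003,0,0,0],[0,0,0.003,0,0,0]],
])

```text
time_s: 10.72
eef_pos: [0.4979, 0.0564, 0.2141]
tool_rot: [3.141, -0.0, -2.267]
wrist_force: [-0.2, 0.8, -1.0]
width: 0.147
finger_force: 59.9
```

>>> send_rows([
  [[0,0,0.001,0,0,0],[0,0,0.001,0,0,0],[0,0,0.001,0,0,0]],
])

```text
time_s: 10.97
eef_pos: [0.4979, 0.0565, 0.2135]
tool_rot: [3.142, -0.0, -2.267]
wrist_force: [-0.1, -1.0, -2.3]
width: 0.141
finger_force: 59.9
```

>>> send_rows([
  [[0,0,0.001,0,0,0],[0,0,0.0015,0,0,0],[0,0,0.0015,0,0,0],[0,0,0.0015,0,0,0]],
])

```text
time_s: 11.3
eef_pos: [0.498, 0.0565, 0.2132]
tool_rot: [-3.141, 0.0, -2.267]
wrist_force: [-2.9, -1.6, 7.6]
width: 0.146
finger_force: 61.2
```

Contact with the floor (+7.6 N). Ease a little, open, and withdraw.

>>> send_rows([
  [[0,0,-0.0005,0,0,0],[0,0,-0.0005,0,0,0],[0,0,-0.0005,0,0,0],[0,0,-0.0005,0,0,0],[0,0,-0.0005,0,0,0],[0,0,-0.0005,0,0,0]],
], fingers=0.5)

```text
time_s: 11.8
eef_pos: [0.4979, 0.0565, 0.2126]
tool_rot: [3.142, 0.0, -2.267]
wrist_force: [0.7, 0.6, -0.1]
width: 0.495
finger_force: 0.0
```

>>> send_rows([
  [[0,0,-0.01,0,0,0],[0,0,-0.025,0,0,0],[0,0,-0.05,0,0,0],[0,0,-0.09,0,0,0],[0,0,-0.13,0,0,0],[0,0,-0.17,0,0,0],[0,0,-0.21,0,0,0],[0,0,-0.25,0,0,0],[0,0,-0.25,0,0,0],[0,0,-0.25,0,0,0],[0,0,-0.25,0,0,0]],
])

```text
time_s: 12.72
eef_pos: [0.4977, 0.0564, 0.4126]
tool_rot: [3.142, 0.0, -2.267]
wrist_force: [-0.1, -0.1, -0.4]
width: 0.5
finger_force: 0.0
```

```bash
python3 -c "
from h import *
to(.498,.056,.41,-2.267)
p,d=read_camera('side');cv2.imwrite('pics/s3.png',cv2.resize(p[80:280,180:420,::-1],None,fx=3,fy=3))"
```

```text
t 12.72 pos [0.4977 0.0564 0.4126] rpy [ 3.142  0.    -2.267] j [ 0.113  0.124 -0.267  1.179  0.    -0.761] F [-0.1 -0.1 -0.4] T [-0.06 -0.02 -0.04] w 0.5 ff 0.0
units [ 0.0002 -0.0007  0.0032] az -0.0 dist 0.002642070692977808
```

View pics/s3.png

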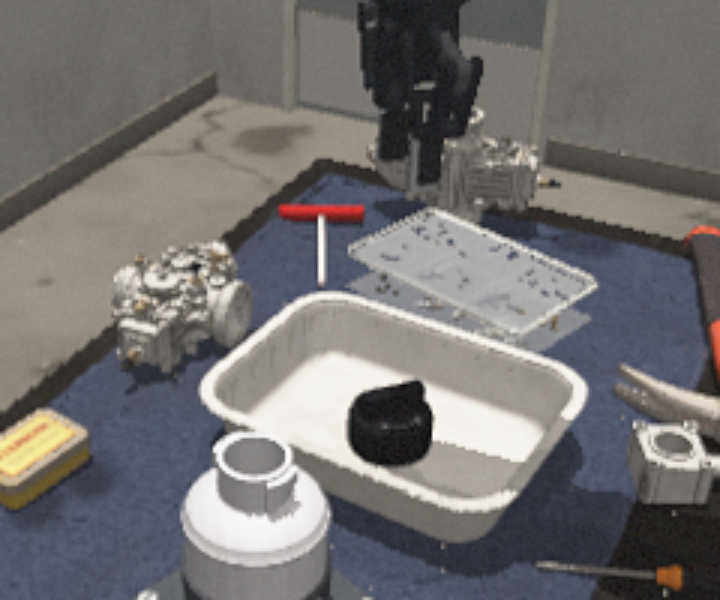

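The cap stands upright in the pan at (390,425), the neck is open at (255,460), the carburettor and tin are undisturbed, and the gripper is clear.

```bash
python3 -c "
from workcell import ticket
print(ticket.sign_off())"
```

```text
the job is handed in; nothing more can be done
None
```

The canister is open, the cap stands right way up in the drip pan, the carburettor and tin look unmoved, and I handed the job in at about 12.8 s (no verdict was returned).

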